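# Stack leader rolls behind the clamped stop

## Task

Move the splicer off the roll rack onto the rubber mat. Then lay three of the tape rolls side by side on the rack's bed against the fixed end wall, across the bed and centred on it, loosen the clamp knob, slide the stop up snug against the row and tighten the knob again. Then saddle all the other rolls on top, in line with the row, into the gaps of the layer below to make a pyramid (two in the second layer before any third layer).

Things in the scene. Friction and masses are not known exactly. Their poses are not given: they have to be found in the camera images.
- rack: Roll rack, fixed: bare aluminium bed 90 mm (own x) by 390 (own y) by 15 thick, no lips. Origin: centre of the underside; own x points across it away from the robot, own y along it to the robot's left. Grey end wall at its -y end, 80 wide, 12 thick, 60 high above the bed, inner face at own y = -178 mm. Rolls lie with axes along own x, side by side from that wall along own y
- stop (a joint): Sliding stop: grey upright plate (80 mm wide, 12 thick, 60 high above the bed) on a dark carriage 60 wide, 100 long, top 20 mm above the bed, sliding along the rack's own y. Value in m, 0 to 0.080: clear gap from end wall to plate = 0.180 + value. Freed it slides with about 2 N; clamped it resists 15 N or more
- stop_face (a point): Centre of the stop plate's inner face (the face looking to the end wall), 30 mm above the bed; axes as the rack's
- knob (a joint): Black clamp knob with a straight upright grip bar on the stop's carriage, vertical axis 80 mm behind the plate's inner face. Value in rad, 0 to 1.5, growing clockwise seen from above = tightening; below 0.5 the stop is free, above 1.1 clamped. Takes under 0.25 N m and stays where left; starts clamped
- knob_grip (a point): Point on the knob's axis at the height to grip, 12 mm below the bar's top and 46 mm above the bed. The bar is 54 mm long along this point's own x, 14 mm thick along its own y, 30 mm high; the point turns with the knob; at knob value 0 its x is parallel to the rack's x
- splicer: Film splicer: aluminium block 50 mm (own x) by 110 mm (own y) by 34 mm high with a dark arm 24 mm wide along the middle of its top, 46 mm high in all (52 mm at the thumb pad), 0.3 to 0.6 kg. Origin: centre of the underside. It has been left on the rack's bed, where the rolls must go
- mat: Thin black rubber mat on the table beyond the rack, 110 mm (own x) by 180 mm (own y) by 3 mm thick, fixed. Origin: centre of the underside
- roll1: Roll of wide leader tape: cream paper cylinder with a brown core, 64 mm diameter, 60 mm long, 0.11 to 0.22 kg, lying on its side on the table. Origin: its centre; own x along its axis (any turn about that axis); all rolls are alike, four to six are present
- roll2: Roll of wide leader tape: cream paper cylinder with a brown core, 64 mm diameter, 60 mm long, 0.11 to 0.22 kg, lying on its side on the table. Origin: its centre; own x along its axis (any turn about that axis); may be absent
- roll3: Roll of wide leader tape: cream paper cylinder with a brown core, 64 mm diameter, 60 mm long, 0.11 to 0.22 kg, lying on its side on the table. Origin: its centre; own x along its axis (any turn about that axis); may be absent
- roll4: Roll of wide leader tape: cream paper cylinder with a brown core, 64 mm diameter, 60 mm long, 0.11 to 0.22 kg, lying on its side on the table. Origin: its centre; own x along its axis (any turn about that axis); may be absent
- roll5: Roll of wide leader tape: cream paper cylinder with a brown core, 64 mm diameter, 60 mm long, 0.11 to 0.22 kg, lying on its side on the table. Origin: its centre; own x along its axis (any turn about that axis); may be absent
- roll6: Roll of wide leader tape: cream paper cylinder with a brown core, 64 mm diameter, 60 mm long, 0.11 to 0.22 kg, lying on its side on the table. Origin: its centre; own x along its axis (any turn about that axis); may be absent
Not all that is in view belongs to the job. What is shaped like the roll2 but blue or turquoise is not meant.

How it is judged:
On the way, in this order (a step that is already met when the one before it is completed fails the run):
1. the splicer stands on the mat, released (x of splicer in the frame of mat between -0.05 and 0.05 m and y of splicer in the frame of mat between -0.08 and 0.08 m and height (world z) of splicer below 0.008 m and angle between splicer's own z axis and vertical below 0.15 rad and contact force between splicer and the fingers below 0.1 N), for 0.2 s.
2. three rolls lie in a row from the end wall and the stop is snug against them and clamped, no roll saddled on top yet (((y of roll1 in the frame of rack between -0.156 and -0.136 m and x of roll1 in the frame of rack between -0.02 and 0.02 m and height (world z) of roll1 below 0.053 m) or (y of roll2 in the frame of rack between -0.156 and -0.136 m and x of roll2 in the frame of rack between -0.02 and 0.02 m and height (world z) of roll2 below 0.053 m) or (y of roll3 in the frame of rack between -0.156 and -0.136 m and x of roll3 in the frame of rack between -0.02 and 0.02 m and height (world z) of roll3 below 0.053 m) or (y of roll4 in the frame of rack between -0.156 and -0.136 m and x of roll4 in the frame of rack between -0.02 and 0.02 m and height (world z) of roll4 below 0.053 m) or (y of roll5 in the frame of rack between -0.156 and -0.136 m and x of roll5 in the frame of rack between -0.02 and 0.02 m and height (world z) of roll5 below 0.053 m) or (y of roll6 in the frame of rack between -0.156 and -0.136 m and x of roll6 in the frame of rack between -0.02 and 0.02 m and height (world z) of roll6 below 0.053 m)) and ((y of roll1 in the frame of rack between -0.092 and -0.072 m and x of roll1 in the frame of rack between -0.02 and 0.02 m and height (world z) of roll1 below 0.053 m) or (y of roll2 in the frame of rack between -0.092 and -0.072 m and x of roll2 in the frame of rack between -0.02 and 0.02 m and height (world z) of roll2 below 0.053 m) or (y of roll3 in the frame of rack between -0.092 and -0.072 m and x of roll3 in the frame of rack between -0.02 and 0.02 m and height (world z) of roll3 below 0.053 m) or (y of roll4 in the frame of rack between -0.092 and -0.072 m and x of roll4 in the frame of rack between -0.02 and 0.02 m and height (world z) of roll4 below 0.053 m) or (y of roll5 in the frame of rack between -0.092 and -0.072 m and x of roll5 in the frame of rack between -0.02 and 0.02 m and height (world z) of roll5 below 0.053 m) or (y of roll6 in the frame of rack between -0.092 and -0.072 m and x of roll6 in the frame of rack between -0.02 and 0.02 m and height (world z) of roll6 below 0.053 m)) and ((y of roll1 in the frame of rack between -0.028 and -0.008 m and x of roll1 in the frame of rack between -0.02 and 0.02 m and height (world z) of roll1 below 0.053 m) or (y of roll2 in the frame of rack between -0.028 and -0.008 m and x of roll2 in the frame of rack between -0.02 and 0.02 m and height (world z) of roll2 below 0.053 m) or (y of roll3 in the frame of rack between -0.028 and -0.008 m and x of roll3 in the frame of rack between -0.02 and 0.02 m and height (world z) of roll3 below 0.053 m) or (y of roll4 in the frame of rack between -0.028 and -0.008 m and x of roll4 in the frame of rack between -0.02 and 0.02 m and height (world z) of roll4 below 0.053 m) or (y of roll5 in the frame of rack between -0.028 and -0.008 m and x of roll5 in the frame of rack between -0.02 and 0.02 m and height (world z) of roll5 below 0.053 m) or (y of roll6 in the frame of rack between -0.028 and -0.008 m and x of roll6 in the frame of rack between -0.02 and 0.02 m and height (world z) of roll6 below 0.053 m)) and value of joint stop between 0.004 and 0.018 m and value of joint knob above 1.1 rad and height (world z) of each of roll1, roll2, roll3, roll4, roll5, roll6 below 0.06 m), for 0.2 s.
At the end, for the whole second after the job is handed in: Three rolls in a row from the end wall (each within 10 mm of its place), stop gap at most 198 mm, knob 1.1 rad or more; every other roll saddled above; all within 20 mm of the bed's middle line and 0.2 rad of square; splicer flat, its middle on the mat; all still, released (((y of roll1 in the frame of rack between -0.156 and -0.136 m and x of roll1 in the frame of rack between -0.02 and 0.02 m and height (world z) of roll1 below 0.053 m) or (y of roll2 in the frame of rack between -0.156 and -0.136 m and x of roll2 in the frame of rack between -0.02 and 0.02 m and height (world z) of roll2 below 0.053 m) or (y of roll3 in the frame of rack between -0.156 and -0.136 m and x of roll3 in the frame of rack between -0.02 and 0.02 m and height (world z) of roll3 below 0.053 m) or (y of roll4 in the frame of rack between -0.156 and -0.136 m and x of roll4 in the frame of rack between -0.02 and 0.02 m and height (world z) of roll4 below 0.053 m) or (y of roll5 in the frame of rack between -0.156 and -0.136 m and x of roll5 in the frame of rack between -0.02 and 0.02 m and height (world z) of roll5 below 0.053 m) or (y of roll6 in the frame of rack between -0.156 and -0.136 m and x of roll6 in the frame of rack between -0.02 and 0.02 m and height (world z) of roll6 below 0.053 m)) and ((y of roll1 in the frame of rack between -0.092 and -0.072 m and x of roll1 in the frame of rack between -0.02 and 0.02 m and height (world z) of roll1 below 0.053 m) or (y of roll2 in the frame of rack between -0.092 and -0.072 m and x of roll2 in the frame of rack between -0.02 and 0.02 m and height (world z) of roll2 below 0.053 m) or (y of roll3 in the frame of rack between -0.092 and -0.072 m and x of roll3 in the frame of rack between -0.02 and 0.02 m and height (world z) of roll3 below 0.053 m) or (y of roll4 in the frame of rack between -0.092 and -0.072 m and x of roll4 in the frame of rack between -0.02 and 0.02 m and height (world z) of roll4 below 0.053 m) or (y of roll5 in the frame of rack between -0.092 and -0.072 m and x of roll5 in the frame of rack between -0.02 and 0.02 m and height (world z) of roll5 below 0.053 m) or (y of roll6 in the frame of rack between -0.092 and -0.072 m and x of roll6 in the frame of rack between -0.02 and 0.02 m and height (world z) of roll6 below 0.053 m)) and ((y of roll1 in the frame of rack between -0.028 and -0.008 m and x of roll1 in the frame of rack between -0.02 and 0.02 m and height (world z) of roll1 below 0.053 m) or (y of roll2 in the frame of rack between -0.028 and -0.008 m and x of roll2 in the frame of rack between -0.02 and 0.02 m and height (world z) of roll2 below 0.053 m) or (y of roll3 in the frame of rack between -0.028 and -0.008 m and x of roll3 in the frame of rack between -0.02 and 0.02 m and height (world z) of roll3 below 0.053 m) or (y of roll4 in the frame of rack between -0.028 and -0.008 m and x of roll4 in the frame of rack between -0.02 and 0.02 m and height (world z) of roll4 below 0.053 m) or (y of roll5 in the frame of rack between -0.028 and -0.008 m and x of roll5 in the frame of rack between -0.02 and 0.02 m and height (world z) of roll5 below 0.053 m) or (y of roll6 in the frame of rack between -0.028 and -0.008 m and x of roll6 in the frame of rack between -0.02 and 0.02 m and height (world z) of roll6 below 0.053 m)) and value of joint stop between 0.004 and 0.018 m and value of joint knob above 1.1 rad and x of splicer in the frame of mat between -0.05 and 0.05 m and y of splicer in the frame of mat between -0.08 and 0.08 m and height (world z) of splicer below 0.008 m and angle between splicer's own z axis and vertical below 0.15 rad and linear speed of each of roll1, roll2, roll3, roll4, roll5, roll6, splicer below 0.02 m/s and x of roll1 in the frame of rack between -0.02 and 0.02 m and y of roll1 in the frame of rack between -0.156 and -0.008 m and angle between the x axis of each of roll1, roll2, roll3, roll4, roll5, roll6 and the x axis of rack, either way round below 0.2 rad and (height (world z) of roll1 between 0.04 and 0.053 m or height (world z) of roll1 between 0.094 and 0.11 m or height (world z) of roll1 between 0.148 and 0.166 m) and x of roll2 in the frame of rack between -0.02 and 0.02 m and y of roll2 in the frame of rack between -0.156 and -0.008 m and (height (world z) of roll2 between 0.04 and 0.053 m or height (world z) of roll2 between 0.094 and 0.11 m or height (world z) of roll2 between 0.148 and 0.166 m) and x of roll3 in the frame of rack between -0.02 and 0.02 m and y of roll3 in the frame of rack between -0.156 and -0.008 m and (height (world z) of roll3 between 0.04 and 0.053 m or height (world z) of roll3 between 0.094 and 0.11 m or height (world z) of roll3 between 0.148 and 0.166 m) and x of roll4 in the frame of rack between -0.02 and 0.02 m and y of roll4 in the frame of rack between -0.156 and -0.008 m and (height (world z) of roll4 between 0.04 and 0.053 m or height (world z) of roll4 between 0.094 and 0.11 m or height (world z) of roll4 between 0.148 and 0.166 m) and x of roll5 in the frame of rack between -0.02 and 0.02 m and y of roll5 in the frame of rack between -0.156 and -0.008 m and (height (world z) of roll5 between 0.04 and 0.053 m or height (world z) of roll5 between 0.094 and 0.11 m or height (world z) of roll5 between 0.148 and 0.166 m) and x of roll6 in the frame of rack between -0.02 and 0.02 m and y of roll6 in the frame of rack between -0.156 and -0.008 m and (height (world z) of roll6 between 0.04 and 0.053 m or height (world z) of roll6 between 0.094 and 0.11 m or height (world z) of roll6 between 0.148 and 0.166 m) and contact force between each of roll1, roll2, roll3, roll4, roll5, roll6 and the fingers below 0.1 N); the robot touches nothing.
Of roll1, roll2, roll3, roll4, roll5, roll6 only 4 to 6 are there at a start; the rules pass over those that are not, and their reading is None.
At some moment in a run one of splicer may be knocked a few centimetres aside while the robot is not near it.
Once in a run the grip may slacken for a moment while it holds something.
It also fails if it takes over 210 s, if anything falls off the work surface, if the arm or the gripper's body presses on something with over 40 N, if the wrist force passes 120 N, or if a joint passes its speed limit or range.

## Robot

A 6-joint arm with a two-finger parallel gripper is mounted at the origin on the work surface. World frame = base frame: x ahead of the robot, y to its left, z up, the work surface at z = 0. Lengths are in m, angles in rad, forces in N, time in s.
With the tool pointing down it reaches from about 0.35 to 0.925 m from the base axis. Payload 6.4 kg.
Tool frame: the origin (TCP) lies at the very end of the fingers, on their centre line; the grasp point (between the pads) lies 19 mm behind it; z points along the fingers, y is the line along which they close (so a half turn about z gives the same grasp; the last joint's range is limited). The gripper opens to 85 mm and grips with 20 to 120 N. Pads are 22 mm wide; open, the fingers measure 114 mm over their backs; the gripper's body (76 mm by 85 mm) begins 54 mm behind the grasp point. The pads swing forward as they close: fully open they stand 13 mm farther back than shut.
Start: joints at [-1.495, 0.245, 1.558, -0, 1.339, -0.174], TCP at [0.161, -0.63, 0.206] pointing down, gripper open.
Joint ranges: [-3.13, 3.13], [-1.02, 2.26], [0.13, 2.54], [-0.95, 4.09], [0.21, 2.88], [-2.74, 2.74]. Speed limits (rad/s): [2.57, 2.57, 3.14, 3.14, 3.14, 3.14].

## Interface

Orientations are given as a unit quaternion [x, y, z, w].
In Python, from workcell import observe, camera, get_calibration, manip gives the robot as it stands.
- The arm moves only by the tool drive_tool, never from a script. Its argument "series" is a list that holds one entry, the list of rows, each a list of 7 numbers: the shift along the tool's x, y, z normalised to -1 to 1, where 1 is 4 cm, then the turn, a rotation vector about the tool's x, y, z normalised to -1 to 1, where 1 is 8 degrees, then the opening, from 0 (shut) to 1 (fully open). In form: [[[tx, ty, tz, ax, ay, az, gripper], ...]]. A call has 1 to 20 rows; each row shifts and turns the commanded pose from where the row before left it, along the tool's axes as they then stand; what a row does not reach is not made up. A row lasts 1/8 s, in which the tool goes at most 62.5 mm and 10.7 degrees, less where a joint would pass 70% of its speed; a pose out of reach is approached as far as the arm can. A call with a number of a shift or a turn outside -1 to 1 is refused whole. A call with a gripper value outside its range is refused whole. The fingers move at their own pace and stop on an object; "squeeze" is the grip in N (left out, the last holds). Time passes only in rows, so rows that do not move let the fingers close. It gives the time, the measured TCP pose, the force, the opening and the grip force at its end, in the units of the state.
- observe(): the state, without advancing time (a new reading comes with each control period).
- camera(name): name is "side" or "top" or "wrist"; returns the picture (420x560x3 uint8, red, green, blue); there is no depth.
- get_calibration(name): a dict with "vertical_fov" (degrees; the focal length in pixels is half the picture's height over the tangent of half this angle, whatever the lens; pixels are square), "cx", "cy" (the principal point, pixels), "position" and "rotation" of the camera in the world. Camera axes: x right, y down, z forward; pixel columns grow to the right and rows downward; lengths in m; the calibration is good to about 2 mm. A picture is of the moment at which its call begins: read the wrist's pose just before it. get_calibration takes no time and is no camera call; for the wrist camera it gives the pose at the moment of the call.
- manip.hand_in(): hands the job in; it is judged then, once.
The state is a dict: "clock": time; "joint_positions": joint angles; "qvel": joint speeds; "joint_efforts": joint torques, N m; "eef_pos": TCP position; "tool_rot": TCP orientation; "ft_force": force on the tool from outside, world axes, zero at the start; "moment": the same for the moment, N m; "opening": finger opening in m; "grip_force": force on a finger pad.
Only numpy, scipy, OpenCV 4.12 (cv2) and the standard library are available. Lean on these libraries where they do the work, as an engineer would, in place of code of your own. Each camera call takes 0.05 s, during which the arm holds its last target. There are 200 camera calls.

## Working session

There is one attempt and no reset: what is moved stays moved. The work goes in short steps, Python scripts to look and compute and a tool call to move; the robot and the scene stay as the last step left them, time stands still between calls to the robot, and variables do not carry over. Pictures are saved under pics/ and viewed, at most 14 in all, crops included, and the job is handed in when it is done.

Besides the shell and the picture viewer there is one more tool, called after ">>>" as a command line: name --argument value ..., lists and objects as JSON in quotes. drive_tool: Moves the arm, as the interface text tells. Its arguments: {"type":"object","properties":{"series":{"type":"array"},"squeeze":{"type":"number"}},"required":["series"]}

```bash
ls; mkdir -p pics
python3 - <<'E'
from workcell import observe, camera, get_calibration
import cv2, numpy as np
s=observe(); print({k:np.round(v,3).tolist() for k,v in s.items()})
ims=[]
for n in ("top","side","wrist"):
    c=get_calibration(n); print(n,{k:np.round(v,4).tolist() for k,v in c.items() if not isinstance(v,str)})
    im=camera(n)[:,:,::-1]; cv2.imwrite(f"pics/{n}0.png",im)
E
```

```text
pics
{'clock': 0.0, 'joint_positions': [-1.495, 0.246, 1.559, -0.0, 1.339, -0.174], 'qvel': [0.001, 0.0, 0.0, 0.001, -0.0, -0.001], 'joint_efforts': [-0.002, -42.951, -32.613, -0.0, 0.005, 0.0], 'eef_pos': [0.161, -0.629, 0.205], 'tool_rot': [0.992, 0.125, 0.0, -0.001], 'ft_force': [0.375, 0.431, -0.066], 'moment': [-0.034, -0.012, 0.027], 'grip_force': 0.0, 'opening': 0.085}
top {'vertical_fov': 54.1946, 'cx': 277.5226, 'cy': 213.5202, 'position': [0.4384, -0.0029, 0.8718], 'rotation': [0.7125, -0.7006, 0.0195, -0.0336]}
side {'vertical_fov': 55.7782, 'cx': 277.3875, 'cy': 208.7857, 'position': [0.3818, -0.672, 0.6993], 'rotation': [0.9146, -0.0818, 0.0385, -0.3941]}
wrist {'vertical_fov': 63.2306, 'cx': 283.1338, 'cy': 205.1891, 'position': [0.2385, -0.6091, 0.372], 'rotation': [0.7793, -0.6059, -0.0983, 0.1259]}
```

View pics/top0.png

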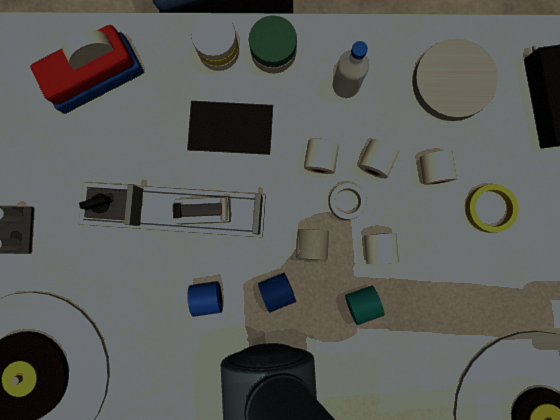

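View pics/side0.png

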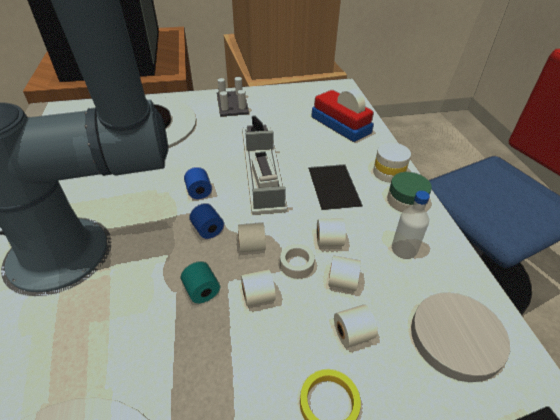

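The top view shows five cream rolls at about (321,156), (378,158), (438,167), (312,244) and (380,249). The rack runs from (80,200) to (265,215), with the knob at (97,203), the stop plate at (134,204) and the splicer at (202,209). The mat is at (230,127). The side view agrees. The cream ring and the blue and turquoise rolls are distractors.

```bash
cat > h.py <<'E'
import numpy as np, cv2
from workcell import observe, camera, get_calibration
from scipy.spatial.transform import Rotation as R
def cal(n):
    c=get_calibration(n); f=210/np.tan(np.radians(c["vertical_fov"])/2)
    q=np.array(c["rotation"]); M=R.from_quat(q).as_matrix() if q.size==4 else q.reshape(3,3)
    return f,c["cx"],c["cy"],np.array(c["position"]),M
def ray(k,px):
    px=np.atleast_2d(np.asarray(px,float)); d=np.c_[(px[:,0]-k[1])/k[0],(px[:,1]-k[2])/k[0],np.ones(len(px))]
    return d@k[4].T
def plane(k,px,z):
    d=ray(k,px); return k[3]+d*((z-k[3][2])/d[:,2])[:,None]
def proj(k,P):
    p=(np.atleast_2d(P)-k[3])@k[4]; return np.c_[k[1]+k[0]*p[:,0]/p[:,2],k[2]+k[0]*p[:,1]/p[:,2]]
def blobs(mask,amin,amax=1e9):
    cs,_=cv2.findContours(mask.astype(np.uint8),cv2.RETR_EXTERNAL,cv2.CHAIN_APPROX_NONE)
    return [c[:,0,:] for c in cs if amin<cv2.contourArea(c)<amax]
E
python3 - <<'E'
from h import *
print({k:v for k,v in get_calibration("top").items() if k not in("position","rotation")})
k=cal("top"); im=cv2.imread("pics/top0.png"); hsv=cv2.cvtColor(im,cv2.COLOR_BGR2HSV)
for (u,v) in [(321,150),(378,150),(300,130),(330,244),(312,240),(380,245),(346,185),(250,200),(150,200)]: print((u,v),im[v,u],hsv[v,u])
t=im.copy(); t=cv2.resize(im[80:280,70:470],None,fx=2,fy=2,interpolation=cv2.INTER_CUBIC)
t=cv2.convertScaleAbs(t,alpha=1.8); cv2.imwrite("pics/t1.png",t)
b=blobs(hsv[:,:,2]<55,300)
for c in b:
    r=cv2.minAreaRect(c.astype(np.float32)); P=plane(k,cv2.boxPoints(r),0.003); print(np.round(r[0],1),np.round(plane(k,r[0],.003)[0],4),np.round(np.linalg.norm(P[1]-P[0]),3),np.round(np.linalg.norm(P[2]-P[1]),3))
E
```

```text
{'vertical_fov': 54.194605341873164, 'cx': 277.5226360983134, 'cy': 213.5201893597882}
(321, 150) [117 112 108] [107  20 117]
(378, 150) [108 112 108] [ 60   9 112]
(300, 130) [114 112 107] [ 99  16 114]
(330, 244) [75 91 98] [21 60 98]
(312, 240) [ 79  96 102] [ 22  58 102]
(380, 245) [116 112 107] [103  20 116]
(346, 185) [112 113 108] [ 84  11 113]
(250, 200) [109 114 108] [ 65  13 114]
(150, 200) [117 113 108] [103  20 117]
[533.7 402.1] [ 0.1286 -0.5115  0.003 ] 0.11 0.055
[277.5 381. ] [0.1578 0.009  0.003 ] 0.234 0.152
[ 34. 375.] [0.1579 0.5169 0.003 ] 0.145 0.179
[364.2 304.6] [ 0.3168 -0.1686  0.003 ] 0.068 0.067
[276.2 292.1] [0.3388 0.0148 0.003 ] 0.065 0.067
[ 16.5 229.5] [0.4604 0.5739 0.003 ] 0.101 0.072
[197. 210.] [0.5085 0.1869 0.003 ] 0.103 0.03
[102.3 202.9] [0.5206 0.3912 0.003 ] 0.066 0.101
[139.3 205.5] [0.5161 0.3112 0.003 ] 0.085 0.036
[229.7 127.2] [0.6893 0.1217 0.003 ] 0.11 0.181
[342.6  83.9] [ 0.7878 -0.1212  0.003 ] 0.049 0.066
[435.3  97.8] [ 0.7592 -0.3202  0.003 ] 0.067 0.164
[541.5  96. ] [ 0.7654 -0.5463  0.003 ] 0.075 0.224
[275.3  56.5] [0.848  0.0259 0.003 ] 0.104 0.071
[99.9 80.7] [0.7898 0.41   0.003 ] 0.22 0.117
[222.   6.] [0.9624 0.146  0.003 ] 0.311 0.028
```

View pics/t1.png

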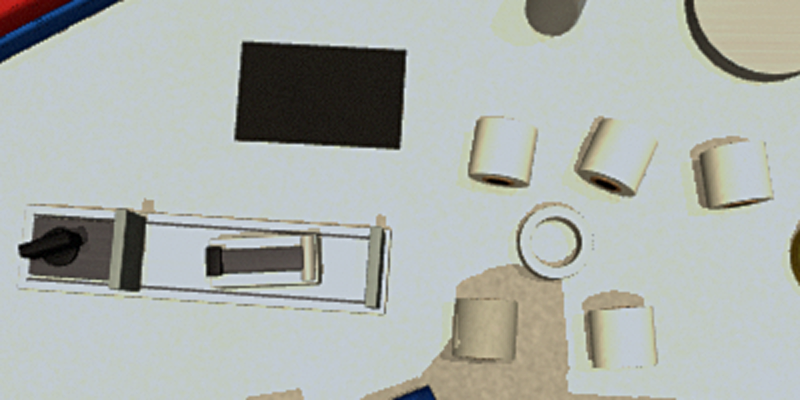

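Run:
```python
from h import *
k=cal("top"); ks=cal("side")
c2=lambda L: np.array(L,float)/2+[70,80]
bed=plane(k,c2([(28,205),(390,228),(385,314),(18,290)]),.015); print("bed",bed.round(4)[:,:2].tolist(),[np.linalg.norm(bed[i]-bed[i-1]).round(3) for i in range(4)])
cen=bed.mean(0); yv=(bed[0]+bed[3]-bed[1]-bed[2]); yaw=np.arctan2(-yv[0],yv[1]); print("rack",cen.round(4),"yaw",yaw.round(4))
w=plane(k,c2([(372,227),(366,308),(384,227),(378,308)]),.075); s=plane(k,c2([(113,208),(113,288),(126,209),(124,290)]),.075)
kn=plane(k,c2([(48,244)]),.073)
c,sn=np.cos(yaw),np.sin(yaw)
loc=lambda P:(np.c_[(P-cen)@[c,sn,0],(P-cen)@[-sn,c,0]]).round(4).tolist()
print("wall",loc(w),"\nstop",loc(s),"knob",loc(kn),kn)
a=plane(k,c2([(22,252),(78,235)]),.073); print("bar",a.round(3).tolist(),loc(a))
sp=plane(k,c2([(215,236),(320,233),(320,284),(210,284)]),.049); print("spl",sp.round(3).tolist(),sp.mean(0),loc(sp))
for n,p in zip("ABCDE",[(503,152),(617,156),(736,174),(485.5,329),(623,338)]):
    P=plane(k,c2([p]),.032); print(n,P.round(4)[0],"side px",proj(ks,P).round(0)[0])
for n,a,b in [("A",(507,118),(503,187)),("B",(629,124),(604,187)),("C",(732,142),(740,206)),("D",(486,298),(486,362)),("E",(621,306),(625,370))]:
    P=plane(k,c2([a,b]),.032); d=P[0]-P[1]; print(n,"axis yaw",np.arctan2(d[1],d[0]).round(3),np.linalg.norm(d).round(3))
```

```text
bed [[0.5623, 0.4273], [0.5436, 0.0418], [0.4532, 0.0452], [0.4718, 0.4331]] [np.float64(0.091), np.float64(0.386), np.float64(0.09), np.float64(0.388)]
rack [0.5077 0.2369 0.015 ] yaw -0.0483
wall [[0.0379, -0.1789], [-0.0415, -0.1786], [0.0386, -0.1906], [-0.0407, -0.1902]] 
stop [[0.0405, 0.0776], [-0.0382, 0.0702], [0.0403, 0.0646], [-0.0394, 0.0592]] knob [[0.001, 0.1395]] [[0.51545524 0.37616017 0.073     ]]
bar [[0.507, 0.402, 0.073], [0.525, 0.347, 0.073]] [[-0.0086, 0.1646], [0.0118, 0.1106]]
spl [[0.529, 0.217, 0.049], [0.533, 0.111, 0.049], [0.482, 0.109, 0.049], [0.48, 0.221, 0.049]] [0.50582053 0.16450805 0.049     ] [[0.0217, -0.0185], [0.0316, -0.1247], [-0.0199, -0.1286], [-0.0271, -0.0176]]
A [ 0.6224 -0.0745  0.032 ] side px [332. 232.]
B [ 0.6198 -0.192   0.032 ] side px [346. 272.]
C [ 0.6027 -0.3136  0.032 ] side px [357. 324.]
D [ 0.4394 -0.0585  0.032 ] side px [252. 237.]
E [ 0.4328 -0.1979  0.032 ] side px [258. 287.]
A axis yaw -0.048 0.073
B axis yaw -0.371 0.071
C axis yaw 0.111 0.067
D axis yaw 0.011 0.065
E axis yaw 0.061 0.065
```

>>> drive_tool --series '[[[0,0,0,0,0,-0.967,1],[0,0,0,0,0,-0.967,1],[0,0,0,0,0,-0.967,1],[0,0,0,0,0,-0.967,1],[0,0,0,0,0,-0.967,1],[0,0,0,0,0,-0.967,1],[0,0,0,0,0,-0.967,1],[0,0,0,0,0,-0.967,1],[0,0,0,0,0,-0.967,1],[0,0,0,0,0,-0.967,1],[0.5,0.9,0,0,0,0,1],[0.5,0.9,0,0,0,0,1],[0.5,0.9,0,0,0,0,1],[0.5,0.9,0,0,0,0,1],[0.9,0.4,0,0,0,0,1],[0.9,0.4,0,0,0,0,1],[0.9,0.4,0,0,0,0,1],[0.9,0.4,0,0,0,0,1],[0.9,0.4,0,0,0,0,1],[0.9,0.4,0,0,0,0,1]]]' --squeeze 40

```text
clock: 2.65
eef_pos: [0.3922, -0.3256, 0.2054]
tool_rot: [0.697, 0.717, 0.0, -0.0]
ft_force: [-0.3, 0.4, 0.6]
opening: 0.0854
grip_force: 0.0
```

```bash
cat > go.py <<'E'
# python3 go.py x y z yaw : totals in drive units to reach TCP pose, turn first then shift
import sys
from h import *
s=observe(); p=np.array(s["eef_pos"]); M=R.from_quat(s["tool_rot"]).as_matrix()
t=np.array([float(a) for a in sys.argv[1:4]]); th=float(sys.argv[4])
T=np.array([[np.cos(th),np.sin(th),0],[np.sin(th),-np.cos(th),0],[0,0,-1]]).T
T=np.c_[[np.cos(th),np.sin(th),0],[np.sin(th),-np.cos(th),0],[0,0,-1]]
rv=np.degrees(R.from_matrix(M.T@T).as_rotvec())/8
print("t",round(s["clock"],2),"pos",p.round(4),"yaw",np.arctan2(M[1,0],M[0,0]).round(3),"open",round(s["opening"],4),"grip",round(s["grip_force"],1),"F",np.round(s["ft_force"],1),"q6",round(s["joint_positions"][5],2))
print("turn",rv.round(2),"then shift",((T.T@(t-p))/.04).round(2))
E
python3 go.py .506 .1645 .12 1.60
```

```text
t 2.65 pos [ 0.3922 -0.3256  0.2054] yaw 1.6 open 0.0854 grip 0.0 F [-0.3  0.4  0.6] q6 -0.94
turn [-0. -0. -0.] then shift [12.16  3.2   2.14]
```

>>> drive_tool --series '[[[0.935,0.246,0.12,0,0,0,1],[0.935,0.246,0.12,0,0,0,1],[0.935,0.246,0.12,0,0,0,1],[0.935,0.246,0.12,0,0,0,1],[0.935,0.246,0.12,0,0,0,1],[0.935,0.246,0.12,0,0,0,1],[0.935,0.246,0.12,0,0,0,1],[0.935,0.246,0.12,0,0,0,1],[0.935,0.246,0.12,0,0,0,1],[0.935,0.246,0.12,0,0,0,1],[0.935,0.246,0.12,0,0,0,1],[0.935,0.246,0.12,0,0,0,1],[0.94,0.25,0.12,0,0,0,1],[0,0,0,0,0,0,1],[0,0,0,0,0,0,1]]]'

```text
clock: 4.53
eef_pos: [0.5055, 0.1627, 0.143]
tool_rot: [0.697, 0.717, -0.0, -0.0]
ft_force: [0.0, -0.6, 0.5]
opening: 0.0853
grip_force: 0.0
```

```bash
python3 go.py .506 .1645 .018 1.60
python3 - <<'E'
from h import *
k=cal("wrist"); im=camera("wrist")[:,:,::-1]; cv2.imwrite("pics/w1.png",im); np.save("w1.npy",np.array([*k[:3],*k[3],*k[4].ravel()]))
sp=np.array([.506,.1645,.049]); print(proj(k,[sp,[.506,.1645,.018]]),k[3])
E
```

```text
t 4.53 pos [0.5055 0.1627 0.143 ] yaw 1.6 open 0.0853 grip 0.0 F [ 0.  -0.6  0.5] q6 0.07
turn [-0.  0.  0.] then shift [0.04 0.01 3.13]
[[284.88532156 196.29533388]
 [284.73606287 186.08973023]] [0.50248071 0.24419164 0.310358  ]
```

View pics/w1.png

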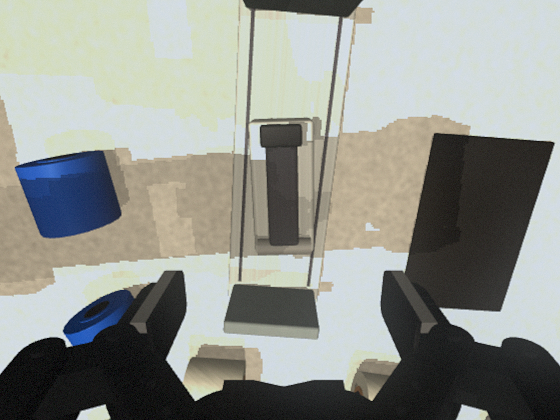

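The wrist view shows the splicer centred near (283,185), lying square between the open fingers. I'm descending to grip it.

>>> drive_tool --series '[[[0.1,0,0.6,0,0,0,1],[0.05,0,0.6,0,0,0,1],[0,0,0.6,0,0,0,1],[0,0,0.6,0,0,0,1],[0,0,0.5,0,0,0,1],[0,0,0.2,0,0,0,1],[0,0,0,0,0,0,0],[0,0,0,0,0,0,0],[0,0,0,0,0,0,0],[0,0,0,0,0,0,0],[0,0,0,0,0,0,0],[0,0,0,0,0,0,0],[0,0,-0.3,0,0,0,0],[0,0,-0.5,0,0,0,0],[0,0,-0.5,0,0,0,0]]]' --squeeze 60

```text
clock: 6.45
eef_pos: [0.505, 0.1689, 0.0716]
tool_rot: [0.697, 0.717, -0.0, -0.0]
ft_force: [-0.4, -0.1, -3.5]
opening: 0.0227
grip_force: 64.4
```

```bash
python3 go.py .689 .122 .12 1.53
```

```text
t 6.45 pos [0.505  0.1689 0.0716] yaw 1.6 open 0.0227 grip 64.4 F [-0.4 -0.1 -3.5] q6 0.08
turn [-0.01  0.    0.5 ] then shift [-0.98  4.64 -1.21]
```

Run:
```python
from h import *
a=camera("wrist")[:,:,::-1]; b=camera("side")[:,:,::-1]
b=cv2.resize(b[90:240,180:400],(400,273),interpolation=cv2.INTER_CUBIC)
o=np.zeros((420,800,3),np.uint8); o[:300,:400]=cv2.resize(a,(400,300)); o[:273,400:]=b; cv2.imwrite("pics/c1.png",o[:300])
```

```text
(no output)
```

View pics/c1.png

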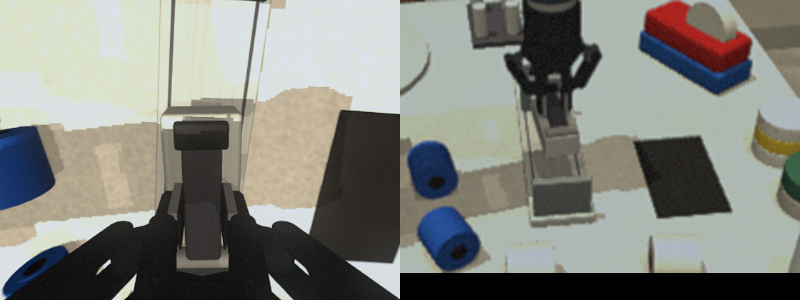

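The grip now holds the arm on top (22.7 mm). It seems to have slackened during the lift and caught higher up, but the splicer hangs level. I'll carry it to the mat and lower it gently.

>>> drive_tool --series '[[[0,0,-0.6,0,0,0.25,0],[0,0,-0.6,0,0,0.25,0],[-0.2,0.93,0,0,0,0,0],[-0.2,0.93,0,0,0,0,0],[-0.2,0.93,0,0,0,0,0],[-0.2,0.93,0,0,0,0,0],[-0.2,0.92,0,0,0,0,0],[0,0,0,0,0,0,0],[0,0,0.4,0,0,0,0],[0,0,0.4,0,0,0,0],[0,0,0.4,0,0,0,0],[0,0,0.2,0,0,0,0],[0,0,0,0,0,0,0],[0,0,0,0,0,0,0]]]'

```text
clock: 8.3
eef_pos: [0.6901, 0.1215, 0.0642]
tool_rot: [0.721, 0.693, 0.001, 0.001]
ft_force: [0.7, 0.5, -6.4]
opening: 0.0219
grip_force: 68.8
```

```bash
python3 go.py .689 .122 .04 1.53;  python3 - <<'E'
from h import *
b=camera("side")[:,:,::-1]
b=cv2.resize(b[100:240,240:420],(540,420),interpolation=cv2.INTER_CUBIC); cv2.imwrite("pics/c2.png",b)
E
```

```text
t 8.3 pos [0.6901 0.1215 0.0642] yaw 1.53 open 0.0219 grip 68.8 F [ 0.7  0.5 -6.4] q6 0.05
turn [ 0.01 -0.    0.  ] then shift [ 0.01 -0.03  0.6 ]
```

View pics/c2.png

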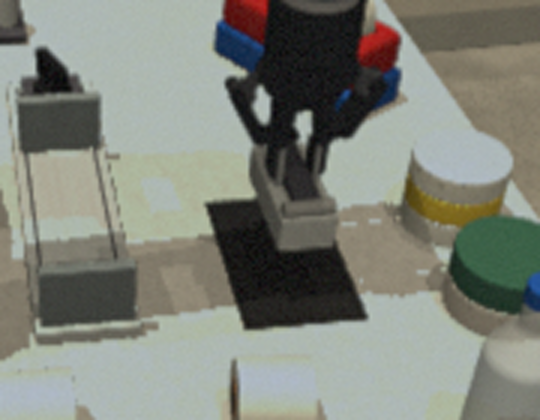

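The splicer hangs level above the mat in the crop, at about (295,215). I'm lowering it the last stretch.

>>> drive_tool --series '[[[0,0,0.2,0,0,0,0],[0,0,0.2,0,0,0,0],[0,0,0.1,0,0,0,0],[0,0,0,0,0,0,0]]]'

```text
clock: 8.85
eef_pos: [0.6889, 0.1214, 0.0424]
tool_rot: [0.721, 0.693, -0.001, -0.0]
ft_force: [-0.7, -1.0, -4.0]
opening: 0.022
grip_force: 68.8
```

>>> drive_tool --series '[[[0,0,0.05,0,0,0,0],[0,0,0.05,0,0,0,0],[0,0,0,0,0,0,0]]]'

```text
clock: 9.22
eef_pos: [0.6893, 0.1215, 0.0391]
tool_rot: [0.721, 0.693, -0.0, -0.0]
ft_force: [-0.2, 1.2, -4.1]
opening: 0.0218
grip_force: 68.7
```

>>> drive_tool --series '[[[0,0,0.07,0,0,0,0],[0,0,0.07,0,0,0,0],[0,0,0,0,0,0,0]]]'

```text
clock: 9.6
eef_pos: [0.6891, 0.1215, 0.0332]
tool_rot: [0.721, 0.693, -0.0, -0.0]
ft_force: [-1.2, -0.1, -4.2]
opening: 0.0218
grip_force: 68.7
```

>>> drive_tool --series '[[[0,0,0.07,0,0,0,0],[0,0,0.07,0,0,0,0],[0,0,0,0,0,0,0]]]'

```text
clock: 9.98
eef_pos: [0.6891, 0.1214, 0.0276]
tool_rot: [0.721, 0.693, -0.0, -0.0]
ft_force: [0.5, -0.6, -4.8]
opening: 0.022
grip_force: 68.7
```

>>> drive_tool --series '[[[0,0,0.07,0,0,0,0],[0,0,0.07,0,0,0,0],[0,0,0,0,0,0,0]]]'

```text
clock: 10.35
eef_pos: [0.6891, 0.1214, 0.022]
tool_rot: [0.721, 0.693, -0.0, -0.0]
ft_force: [0.2, -0.3, -4.4]
opening: 0.0219
grip_force: 68.7
```

Run:
```python
from h import *
b=camera("side")[:,:,::-1]
b=cv2.resize(b[100:240,240:420],(540,420),interpolation=cv2.INTER_CUBIC); cv2.imwrite("pics/c3.png",b)
```

```text
(no output)
```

View pics/c3.png

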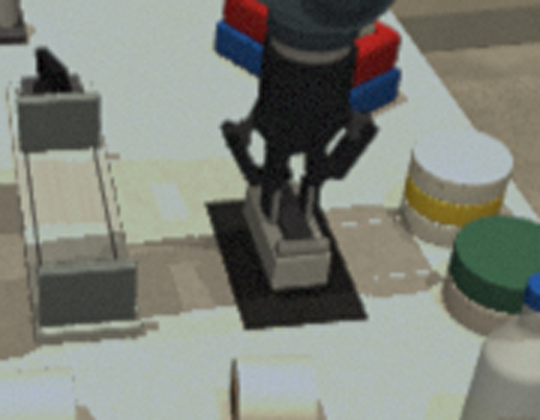

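The splicer is close above the mat (front face bottom at about (300,285)) but not down yet. I'm continuing.

>>> drive_tool --series '[[[0,0,0.07,0,0,0,0],[0,0,0.07,0,0,0,0],[0,0,0.05,0,0,0,0],[0,0,0,0,0,0,0]]]'

```text
clock: 10.9
eef_pos: [0.6892, 0.1215, 0.0146]
tool_rot: [0.721, 0.693, -0.0, -0.0]
ft_force: [0.4, 0.0, -4.4]
opening: 0.0221
grip_force: 68.7
```

>>> drive_tool --series '[[[0,0,0.06,0,0,0,0],[0,0,0.06,0,0,0,0],[0,0,0,0,0,0,0]]]'

```text
clock: 11.28
eef_pos: [0.6898, 0.1215, 0.0117]
tool_rot: [0.721, 0.693, -0.0, 0.0]
ft_force: [-5.2, -0.4, 6.1]
opening: 0.0221
grip_force: 71.3
```

Contact at TCP 0.0117 (Fz +6). I'm releasing and rising.

>>> drive_tool --series '[[[0,0,0,0,0,0,1],[0,0,0,0,0,0,1],[0,0,0,0,0,0,1],[0,0,0,0,0,0,1],[0,0,0,0,0,0,1],[0,0,-0.3,0,0,0,1],[0,0,-0.8,0,0,0,1],[0,0,-0.9,0,0,0,1],[0,0,-1,0,0,0,1],[0,0,-1,0,0,0,1],[0,0,0,0,0,0,1]]]'

```text
clock: 12.65
eef_pos: [0.6924, 0.1216, 0.1764]
tool_rot: [0.721, 0.693, 0.004, 0.003]
ft_force: [-0.4, 0.1, 0.6]
opening: 0.0854
grip_force: 0.0
```

```bash
python3 - <<'E'
from h import *
a=camera("wrist")[:,:,::-1]; cv2.imwrite("pics/w2.png",a)
E
python3 go.py .6224 -.0745 .15 1.523
```

```text
t 12.7 pos [0.6908 0.1215 0.1732] yaw 1.53 open 0.0854 grip 0.0 F [0.5 0.1 0. ] q6 0.05
turn [ 0.04 -0.    0.05] then shift [-4.98 -1.47  0.58]
```

View pics/w2.png

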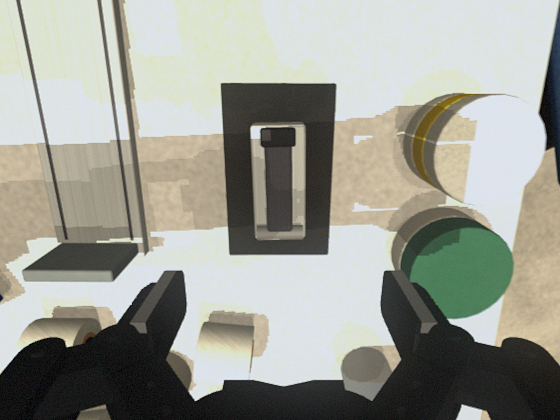

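The splicer lies flat and well inside the mat: splicer (251,122)–(305,240), mat (222,84)–(335,253). Next is roll A.

>>> drive_tool --series '[[[-0.83,-0.245,0,0,0,0.05,1],[-0.83,-0.245,0,0,0,0,1],[-0.83,-0.245,0,0,0,0,1],[-0.83,-0.245,0,0,0,0,1],[-0.83,-0.245,0,0,0,0,1],[-0.83,-0.245,0,0,0,0,1],[0,0,0.9,0,0,0,1],[0,0,0.9,0,0,0,1],[0,0,0.9,0,0,0,1],[0,0,0.7,0,0,0,1],[0,0,0.4,0,0,0,1],[0,0,0.15,0,0,0,1],[0,0,0,0,0,0,0],[0,0,0,0,0,0,0],[0,0,0,0,0,0,0],[0,0,0,0,0,0,0],[0,0,0,0,0,0,0],[0,0,0,0,0,0,0]]]' --squeeze 40

```text
clock: 14.95
eef_pos: [0.6226, -0.0752, 0.0135]
tool_rot: [0.724, 0.69, 0.001, 0.001]
ft_force: [0.0, -0.7, 6.5]
opening: 0.0602
grip_force: 43.0
```

```bash
python3 go.py .6224 -.0745 .15 1.523;python3 go.py .5006 .0911 .15 1.523
```

```text
t 14.95 pos [ 0.6226 -0.0752  0.0135] yaw 1.523 open 0.0602 grip 43.0 F [ 0.  -0.7  6.5] q6 -0.25
turn [0.02 0.   0.  ] then shift [ 0.02 -0.01 -3.41]
t 14.95 pos [ 0.6226 -0.0752  0.0135] yaw 1.523 open 0.0602 grip 43.0 F [ 0.  -0.7  6.5] q6 -0.25
turn [0.02 0.   0.  ] then shift [ 4.01 -3.25 -3.41]
```

>>> drive_tool --series '[[[0,0,-0.5,0,0,0,0],[0,0,-0.9,0,0,0,0],[0,0,-0.9,0,0,0,0],[0,0,-0.7,0,0,0,0],[0.8,-0.65,0,0,0,0,0],[0.8,-0.65,0,0,0,0,0],[0.8,-0.65,0,0,0,0,0],[0.8,-0.65,0,0,0,0,0],[0.8,-0.65,0,0,0,0,0],[0,0,0,0,0,0,0],[0,0,0.7,0,0,0,0],[0,0,0.7,0,0,0,0],[0,0,0.6,0,0,0,0],[0,0,0.3,0,0,0,0],[0,0,0.15,0,0,0,0],[0,0,0,0,0,0,0],[0,0,0,0,0,0,0]]]'

```text
clock: 17.08
eef_pos: [0.5002, 0.0919, 0.0345]
tool_rot: [0.724, 0.69, 0.001, -0.0]
ft_force: [1.7, 5.8, -3.9]
opening: 0.0597
grip_force: 42.8
```

```bash
python3 go.py .5006 .0911 .028 1.523
python3 - <<'E'
from h import *
cv2.imwrite("pics/s3.png",camera("side")[:,:,::-1])
E
```

```text
t 17.07 pos [0.5002 0.0919 0.0345] yaw 1.522 open 0.0597 grip 42.8 F [ 1.7  5.8 -3.9] q6 0.0
turn [ 0.01 -0.02 -0.  ] then shift [-0.02  0.01  0.16]
```

>>> drive_tool --series '[[[0.06,0,0,0,0,0,0],[0,0,0.06,0,0,0,0],[0,0,0.05,0,0,0,0],[0,0,0,0,0,0,0]]]'

```text
clock: 17.62
eef_pos: [0.4991, 0.0934, 0.0294]
tool_rot: [0.724, 0.69, -0.0, -0.0]
ft_force: [-0.8, 0.3, -1.5]
opening: 0.06
grip_force: 43.8
```

>>> drive_tool --series '[[[0,0,0.03,0,0,0,0],[0,0,0,0,0,0,0],[0,0,0,0,0,0,0.75],[0,0,0,0,0,0,0.8],[0,0,0,0,0,0,1],[0,0,0,0,0,0,1],[0,0,-0.4,0,0,0,1],[0,0,-0.9,0,0,0,1],[0,0,-0.9,0,0,0,1],[0,0,-0.6,0,0,0,1],[0,0,0,0,0,0,1]]]'

```text
clock: 19.0
eef_pos: [0.5013, 0.0936, 0.1437]
tool_rot: [0.724, 0.69, 0.002, 0.002]
ft_force: [-0.0, -0.1, 0.9]
opening: 0.0851
grip_force: 0.0
```

```bash
python3 go.py .4394 -.0585 .013 1.582
python3 - <<'E'
from h import *
k=cal("wrist"); a=camera("wrist")[:,:,::-1]
o=cv2.resize(a,(400,300)); b=camera("side")[:,:,::-1]; b=cv2.resize(b[100:250,180:380],(400,300),interpolation=cv2.INTER_CUBIC)
cv2.imwrite("pics/c4.png",np.hstack([o,b])); print(proj(k,[[.5006,.0911,.047],[.5006,.0911,.079]])*400/560)
E
```

```text
t 19.0 pos [0.5013 0.0936 0.1437] yaw 1.523 open 0.0851 grip 0.0 F [-0.  -0.1  0.9] q6 0.01
turn [ 0.04  0.   -0.42] then shift [-3.78 -1.59  3.27]
[[201.93703028 143.13159168]
 [202.09964259 152.709964  ]]
```

View pics/c4.png

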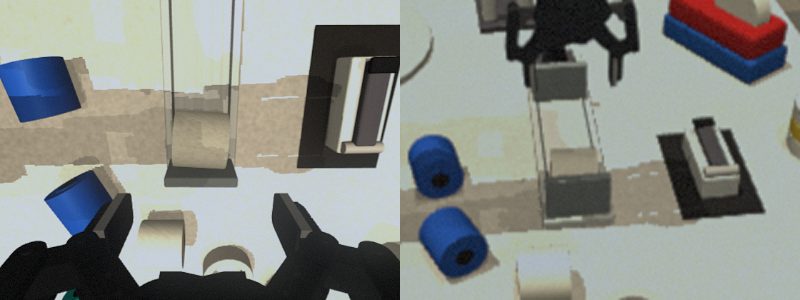

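Roll A lies square against the end wall (left panel, centre near (201,140)), and the splicer is still on the mat. Next is roll D.

>>> drive_tool --series '[[[0,0,0,0,0,-0.42,1],[-0.94,-0.4,0,0,0,0,1],[-0.94,-0.4,0,0,0,0,1],[-0.95,-0.4,0,0,0,0,1],[-0.95,-0.39,0,0,0,0,1],[0,0,0,0,0,0,1],[0,0,0.8,0,0,0,1],[0,0,0.8,0,0,0,1],[0,0,0.8,0,0,0,1],[0,0,0.55,0,0,0,1],[0,0,0.2,0,0,0,1],[0,0,0.05,0,0,0,1],[0,0,0,0,0,0,0],[0,0,0,0,0,0,0],[0,0,0,0,0,0,0],[0,0,0,0,0,0,0],[0,0,0,0,0,0,0],[0,0,0,0,0,0,0]]]'

```text
clock: 21.35
eef_pos: [0.4385, -0.0588, 0.0138]
tool_rot: [0.703, 0.711, 0.0, 0.001]
ft_force: [-1.2, 0.1, 6.3]
opening: 0.0594
grip_force: 43.3
```

```bash
python3 go.py .5037 .157 .028 1.523
```

```text
t 21.35 pos [ 0.4385 -0.0588  0.0138] yaw 1.582 open 0.0594 grip 43.3 F [-1.2  0.1  6.3] q6 -0.4
turn [0.02 0.01 0.42] then shift [ 5.47  1.37 -0.36]
```

>>> drive_tool --series '[[[0,0,-0.5,0,0,0.42,0],[0,0,-0.9,0,0,0,0],[0,0,-0.9,0,0,0,0],[0,0,-0.7,0,0,0,0],[0.91,0.23,0,0,0,0,0],[0.91,0.23,0,0,0,0,0],[0.91,0.23,0,0,0,0,0],[0.91,0.23,0,0,0,0,0],[0.91,0.23,0,0,0,0,0],[0.92,0.22,0,0,0,0,0],[0,0,0,0,0,0,0],[0,0,0.7,0,0,0,0],[0,0,0.7,0,0,0,0],[0,0,0.6,0,0,0,0],[0,0,0.3,0,0,0,0],[0,0,0.2,0,0,0,0],[0,0,0.05,0,0,0,0],[0,0,0,0,0,0,0]]]'

```text
clock: 23.6
eef_pos: [0.5031, 0.1576, 0.0311]
tool_rot: [0.724, 0.69, 0.0, 0.0]
ft_force: [-0.6, -1.3, -1.2]
opening: 0.0592
grip_force: 43.6
```

```bash
python3 go.py .5037 .157 .028 1.523
```

```text
t 23.6 pos [0.5031 0.1576 0.0311] yaw 1.523 open 0.0592 grip 43.6 F [-0.6 -1.3 -1.2] q6 0.14
turn [ 0.01 -0.    0.  ] then shift [-0.01  0.02  0.08]
```

>>> drive_tool --series '[[[0,0,0.07,0,0,0,0],[0,0,0,0,0,0,0],[0,0,0,0,0,0,0.75],[0,0,0,0,0,0,0.8],[0,0,0,0,0,0,1],[0,0,0,0,0,0,1],[0,0,-0.4,0,0,0,1],[0,0,-0.9,0,0,0,1],[0,0,-0.9,0,0,0,1],[0,0,-0.7,0,0,-0.78,1],[-0.97,-0.25,0,0,0,0,1],[-0.97,-0.25,0,0,0,0,1],[-0.97,-0.25,0,0,0,0,1],[-0.97,-0.25,0,0,0,0,1],[-0.97,-0.25,0,0,0,0,1],[-0.97,-0.25,0,0,0,0,1],[-0.97,-0.25,0,0,0,0,1],[-0.97,-0.25,0,0,0,0,1],[-0.97,-0.25,0,0,0,0,1],[0,0,0,0,0,0,1]]]'

```text
clock: 26.1
eef_pos: [0.4341, -0.1986, 0.1451]
tool_rot: [0.686, 0.727, 0.0, 0.001]
ft_force: [-0.6, -0.3, 0.5]
opening: 0.0854
grip_force: 0.0
```

```bash
python3 go.py .4328 -.1979 .013 1.632
```

```text
t 26.1 pos [ 0.4341 -0.1986  0.1451] yaw 1.628 open 0.0854 grip 0.0 F [-0.6 -0.3  0.5] q6 -0.72
turn [ 0.01  0.01 -0.03] then shift [ 0.02 -0.03  3.3 ]
```

>>> drive_tool --series '[[[0,0,0.8,0,0,0,1],[0,0,0.8,0,0,0,1],[0,0,0.8,0,0,0,1],[0,0,0.6,0,0,0,1],[0,0,0.2,0,0,0,1],[0,0,0.08,0,0,0,1],[0,0,0,0,0,0,0],[0,0,0,0,0,0,0],[0,0,0,0,0,0,0],[0,0,0,0,0,0,0],[0,0,0,0,0,0,0],[0,0,0,0,0,0,0],[0,0,-0.5,0,0,0,0],[0,0,-0.9,0,0,0,0],[0,0,-0.9,0,0,0.75,0],[0,0,-0.7,0,0,0,0],[0,0,0,0,0,0,0]]]'

```text
clock: 28.22
eef_pos: [0.4354, -0.1974, 0.1346]
tool_rot: [0.722, 0.692, 0.0, 0.003]
ft_force: [0.2, 0.6, -1.5]
opening: 0.0591
grip_force: 44.2
```

```bash
python3 go.py .5071 .2249 .028 1.523
```

```text
t 28.23 pos [ 0.4354 -0.1974  0.1346] yaw 1.527 open 0.0591 grip 44.2 F [ 0.2  0.6 -1.5] q6 -0.62
turn [0.03 0.02 0.03] then shift [10.63  1.29  2.67]
```

>>> drive_tool --series '[[[0.97,0.117,0,0,0,0.03,0],[0.97,0.117,0,0,0,0,0],[0.97,0.117,0,0,0,0,0],[0.97,0.117,0,0,0,0,0],[0.97,0.117,0,0,0,0,0],[0.97,0.117,0,0,0,0,0],[0.97,0.117,0,0,0,0,0],[0.97,0.117,0,0,0,0,0],[0.97,0.117,0,0,0,0,0],[0.95,0.117,0,0,0,0,0],[0.95,0.117,0,0,0,0,0],[0,0,0,0,0,0,0],[0,0,0.7,0,0,0,0],[0,0,0.7,0,0,0,0],[0,0,0.6,0,0,0,0],[0,0,0.3,0,0,0,0],[0,0,0.2,0,0,0,0],[0,0,0.1,0,0,0,0],[0,0,0,0,0,0,0]]]'

```text
clock: 30.6
eef_pos: [0.5063, 0.226, 0.0292]
tool_rot: [0.724, 0.69, 0.001, 0.0]
ft_force: [-0.6, 0.5, -1.7]
opening: 0.059
grip_force: 44.1
```

```bash
python3 go.py .5071 .2249 .028 1.523
```

```text
t 30.6 pos [0.5063 0.226  0.0292] yaw 1.523 open 0.059 grip 44.1 F [-0.6  0.5 -1.7] q6 0.26
turn [ 0.01 -0.    0.  ] then shift [-0.03  0.02  0.03]
```

>>> drive_tool --series '[[[0,0,0.04,0,0,0,0],[0,0,0,0,0,0,0],[0,0,0,0,0,0,0.75],[0,0,0,0,0,0,0.8],[0,0,0,0,0,0,1],[0,0,0,0,0,0,1],[0,0,-0.4,0,0,0,1],[0,0,-0.9,0,0,0,1],[0,0,-0.9,0,0,0,1],[0,0,-0.8,0,0,0,1],[0.9,0,-0.5,0,0,0,1],[0.9,0,-0.3,0,0,0,1],[0,0,0,0,0,0,1],[0,0,0,0,0,0,1]]]'

```text
clock: 32.35
eef_pos: [0.5088, 0.2974, 0.179]
tool_rot: [0.724, 0.69, -0.0, 0.0]
ft_force: [0.4, -0.7, -0.6]
opening: 0.0855
grip_force: 0.0
```

```bash
python3 go.py .5145 .3774 .065 1.883
python3 - <<'E'
from h import *
k=cal("wrist"); np.save("kw.npy",np.array([*k[:3],*k[3],*k[4].ravel()])); a=camera("wrist")[:,:,::-1]; cv2.imwrite("pics/w5.png",a)
print(proj(k,[[.5145,.3774,.073],[.5006,.0911,.079],[.5037,.155,.079],[.5068,.2189,.079]]))
E
```

```text
t 32.35 pos [0.5088 0.2974 0.179 ] yaw 1.523 open 0.0855 grip 0.0 F [ 0.4 -0.7 -0.6] q6 0.38
turn [-0.    0.   -2.58] then shift [1.86 0.75 2.85]
[[286.66491683  92.97907596]
 [285.74727519 391.62944157]
 [285.91872852 339.47431756]
 [286.11303351 280.3678462 ]]
```

View pics/w5.png

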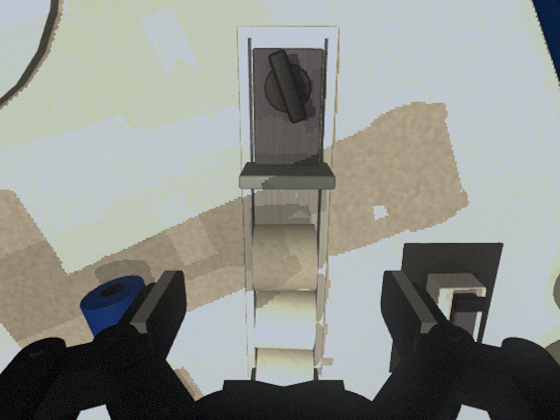

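The three rolls lie in a row (tops near (285,257), (285,320) and (285,365)). The knob bar runs from (276,55) to (297,118), so the knob stands at about 1.25 rad. I'm going to grip it.

>>> drive_tool --series '[[[0,0,0,0,0,-0.8,1],[0,0,0,0,0,-0.8,1],[0,0,0,0,0,-0.69,1],[0.7,0.25,0,0,0,0,1],[0.7,0.25,0,0,0,0,1],[0.6,0.21,0,0,0,0,1],[0,0,0,0,0,0,1],[0,0,0.8,0,0,0,1],[0,0,0.8,0,0,0,1],[0,0,0.8,0,0,0,1],[0,0,0.6,0,0,0,1],[0,0,0.35,0,0,0,1],[0,0,0,0,0,0,1]]]'

```text
clock: 34.02
eef_pos: [0.5143, 0.3813, 0.0439]
tool_rot: [0.605, 0.796, -0.001, -0.0]
ft_force: [0.4, 0.1, -0.1]
opening: 0.0853
grip_force: 0.0
```

>>> drive_tool --series '[[[0,0,0,0,0,0,0],[0,0,0,0,0,0,0],[0,0,0,0,0,0,0],[0,0,0,0,0,0,0],[0,0,0,0,0,0,0],[0,0,0,0,0,0,0],[0,0,0,0,0,0,0],[0,0,0,0,0,0,0]]]' --squeeze 30

```text
clock: 35.02
eef_pos: [0.5156, 0.3828, 0.0455]
tool_rot: [0.605, 0.797, 0.001, 0.0]
ft_force: [3.8, 1.5, 1.6]
opening: 0.012
grip_force: 29.4
```

```bash
python3 go.py .5147 .382 .045 1.843; python3 -c "
from h import *; print(np.round(observe()['moment'],2))"
```

```text
t 35.02 pos [0.5156 0.3828 0.0455] yaw 1.843 open 0.012 grip 29.4 F [3.8 1.5 1.6] q6 0.19
turn [ 0.01 -0.   -0.  ] then shift [-0.01 -0.03  0.01]
[ 0.26 -0.58  0.16]
```

>>> drive_tool --series '[[[0,0,0,0,0,-0.6,0],[0,0,0,0,0,-0.9,0],[0,0,0,0,0,-0.9,0],[0,0,0,0,0,-0.9,0],[0,0,0,0,0,-0.9,0],[0,0,0,0,0,-0.9,0],[0,0,0,0,0,-0.9,0],[0,0,0,0,0,-0.9,0],[0,0,0,0,0,-0.3,0],[0,0,0,0,0,0,0]]]'

```text
clock: 36.28
eef_pos: [0.5146, 0.3822, 0.0453]
tool_rot: [0.147, 0.989, -0.0, -0.0]
ft_force: [-0.4, -0.9, 5.4]
opening: 0.0122
grip_force: 29.8
```

```bash
python3 go.py .513 .345 .0455 2.843; python3 -c "
from h import *; print(np.round(observe()['moment'],2))"
```

```text
t 36.27 pos [0.5146 0.3822 0.0453] yaw 2.847 open 0.0122 grip 29.8 F [-0.4 -0.9  5.4] q6 -0.81
turn [-0.01 -0.01  0.03] then shift [-0.23 -0.9  -0.01]
[-0.23  0.01 -0.04]
```

>>> drive_tool --series '[[[-0.04,-0.15,0,0,0,0,0],[-0.04,-0.15,0,0,0,0,0],[-0.04,-0.15,0,0,0,0,0],[-0.04,-0.15,0,0,0,0,0],[-0.035,-0.15,0,0,0,0,0],[-0.035,-0.15,0,0,0,0,0],[0,0,0,0,0,0,0]]]'

```text
clock: 37.15
eef_pos: [0.5127, 0.3448, 0.0452]
tool_rot: [0.147, 0.989, -0.0, -0.001]
ft_force: [-2.1, -1.2, 6.8]
opening: 0.0119
grip_force: 30.0
```

>>> drive_tool --series '[[[-0.02,-0.07,0,0,0,0,0],[-0.02,-0.07,0,0,0,0,0],[0,0,0,0,0,0,0]]]'

```text
clock: 37.52
eef_pos: [0.5124, 0.3394, 0.0453]
tool_rot: [0.147, 0.989, -0.0, -0.001]
ft_force: [-1.9, 0.5, 6.7]
opening: 0.0121
grip_force: 30.0
```

>>> drive_tool --series '[[[-0.02,-0.06,0,0,0,0,0],[-0.02,-0.06,0,0,0,0,0],[0,0,0,0,0,0,0]]]'

```text
clock: 37.9
eef_pos: [0.5122, 0.3348, 0.0452]
tool_rot: [0.147, 0.989, 0.0, -0.001]
ft_force: [-3.8, 2.1, 8.2]
opening: 0.0118
grip_force: 30.1
```

>>> drive_tool --series '[[[-0.01,-0.04,0,0,0,0,0],[0,0,0,0,0,0,0]]]'

```text
clock: 38.15
eef_pos: [0.5122, 0.3339, 0.0453]
tool_rot: [0.147, 0.989, 0.001, -0.001]
ft_force: [-3.3, 4.4, 7.2]
opening: 0.0123
grip_force: 29.9
```

>>> drive_tool --series '[[[-0.01,-0.03,0,0,0,0,0],[0,0,0,0,0,0,0]]]'

```text
clock: 38.4
eef_pos: [0.5122, 0.3335, 0.0453]
tool_rot: [0.147, 0.989, 0.002, -0.001]
ft_force: [-2.9, 7.9, 6.2]
opening: 0.012
grip_force: 29.8
```

The force climbed to 8 N, so the stop is snug. I'm tightening the knob.

>>> drive_tool --series '[[[0,0,0,0,0,0.6,0],[0,0,0,0,0,0.9,0],[0,0,0,0,0,0.9,0],[0,0,0,0,0,0.9,0],[0,0,0,0,0,0.9,0],[0,0,0,0,0,0.9,0],[0,0,0,0,0,0.9,0],[0,0,0,0,0,0.9,0],[0,0,0,0,0,0.9,0],[0,0,0,0,0,0.3,0],[0,0,0,0,0,0,0]]]'

```text
clock: 39.78
eef_pos: [0.5133, 0.3345, 0.0455]
tool_rot: [0.654, 0.757, 0.003, -0.001]
ft_force: [1.2, 12.6, 2.7]
opening: 0.0121
grip_force: 29.7
```

>>> drive_tool --series '[[[0,0,0,0,0,0,0.5],[0,0,0,0,0,0,1],[0,0,0,0,0,0,1],[0,0,0,0,0,0,1],[0,0,-0.5,0,0,0,1],[0,0,-0.9,0,0,0,1],[0,0,-0.9,0,0,0,1],[0,0,-0.8,0,0,0,1],[-0.8,0,-0.3,0,0,0,1],[-0.9,0,0,0,0,0,1],[0,0,0,0,0,0,1],[0,0,0,0,0,0,1]]]'

```text
clock: 41.28
eef_pos: [0.5234, 0.2647, 0.1818]
tool_rot: [0.654, 0.757, 0.001, 0.0]
ft_force: [0.0, 0.7, 0.2]
opening: 0.0854
grip_force: 0.0
```

```bash
python3 go.py .6198 -.192 .15 1.2
python3 - <<'E'
from h import *
k=cal("wrist"); np.save("kw.npy",np.array([*k[:3],*k[3],*k[4].ravel()])); a=camera("wrist")[:,:,::-1]; b=camera("top")[:,:,::-1]
cv2.imwrite("pics/top6.png",b); b=cv2.convertScaleAbs(cv2.resize(b[90:290,70:470],(600,300),interpolation=cv2.INTER_CUBIC)[:,:400],alpha=1.6)
cv2.imwrite("pics/c6.png",np.hstack([cv2.resize(a,(400,300)),b]))
E
```

```text
t 41.27 pos [0.5234 0.2647 0.1818] yaw 1.717 open 0.0854 grip 0.0 F [0.  0.7 0.2] q6 0.13
turn [ 0.01 -0.01  3.7 ] then shift [-9.77  6.38  0.79]
```

View pics/c6.png

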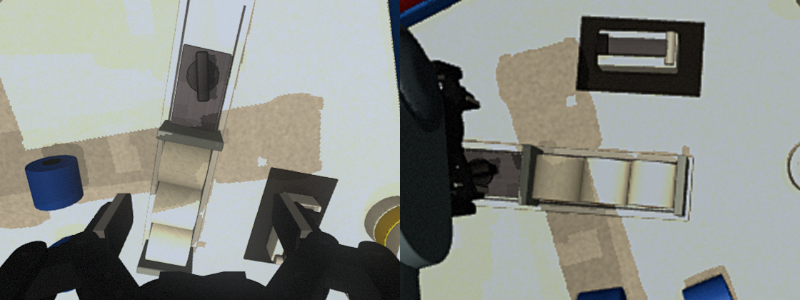

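The row is snug between wall and stop (right panel: plate edge x≈535, wall edge x≈680) and centred. The knob is back at about 1.38 rad. Next is roll B.

>>> drive_tool --series '[[[0,0,0,0,0,0.925,1],[0,0,0,0,0,0.925,1],[0,0,0,0,0,0.925,1],[0,0,0,0,0,0.925,1],[-0.814,0.532,0,0,0,0,1],[-0.814,0.532,0,0,0,0,1],[-0.814,0.532,0,0,0,0,1],[-0.814,0.532,0,0,0,0,1],[-0.814,0.532,0,0,0,0,1],[-0.814,0.532,0,0,0,0,1],[-0.814,0.532,0,0,0,0,1],[-0.814,0.532,0,0,0,0,1],[-0.814,0.532,0,0,0,0,1],[-0.814,0.532,0,0,0,0,1],[-0.814,0.532,0,0,0,0,1],[-0.814,0.532,0,0,0,0,1],[0,0,0,0,0,0,1]]]'

```text
clock: 43.5
eef_pos: [0.6205, -0.1939, 0.1807]
tool_rot: [0.826, 0.564, -0.0, 0.0]
ft_force: [-0.9, 0.2, 0.4]
opening: 0.0853
grip_force: 0.0
```

```bash
python3 go.py .6198 -.192 .013 1.2
```

```text
t 43.5 pos [ 0.6205 -0.1939  0.1807] yaw 1.199 open 0.0853 grip 0.0 F [-0.9  0.2  0.4] q6 -0.1
turn [ 0.    0.   -0.01] then shift [ 0.04 -0.03  4.19]
```

>>> drive_tool --series '[[[0.04,-0.03,0.9,0,0,0,1],[0,0,0.9,0,0,0,1],[0,0,0.9,0,0,0,1],[0,0,0.8,0,0,0,1],[0,0,0.4,0,0,0,1],[0,0,0.2,0,0,0,1],[0,0,0,0,0,0,0],[0,0,0,0,0,0,0],[0,0,0,0,0,0,0],[0,0,0,0,0,0,0],[0,0,0,0,0,0,0],[0,0,0,0,0,0,0],[0,0,-0.5,0,0,0,0],[0,0,-0.9,0,0,0,0],[0,0,-0.9,0,0,-0.7,0],[0,0,-0.9,0,0,-0.8,0],[0,0,-0.8,0,0,-0.81,0],[0,0,0,0,0,0,0]]]' --squeeze 40

```text
clock: 45.75
eef_pos: [0.621, -0.1912, 0.1808]
tool_rot: [0.724, 0.69, 0.001, 0.003]
ft_force: [-0.6, -0.9, -1.8]
opening: 0.059
grip_force: 43.8
```

```bash
python3 go.py .5022 .1230 .0864 1.523
```

```text
t 45.75 pos [ 0.621  -0.1912  0.1808] yaw 1.522 open 0.059 grip 43.8 F [-0.6 -0.9 -1.8] q6 -0.42
turn [ 0.04  0.02 -0.01] then shift [ 7.7  -3.34  2.36]
```

>>> drive_tool --series '[[[0.77,-0.334,0,0,0,0,0],[0.77,-0.334,0,0,0,0,0],[0.77,-0.334,0,0,0,0,0],[0.77,-0.334,0,0,0,0,0],[0.77,-0.334,0,0,0,0,0],[0.77,-0.334,0,0,0,0,0],[0.77,-0.334,0,0,0,0,0],[0.77,-0.334,0,0,0,0,0],[0.77,-0.334,0,0,0,0,0],[0.77,-0.334,0,0,0,0,0],[0,0,0,0,0,0,0],[0,0,0.7,0,0,0,0],[0,0,0.7,0,0,0,0],[0,0,0.4,0,0,0,0],[0,0,0.3,0,0,0,0],[0,0,0,0,0,0,0],[0,0,0,0,0,0,0]]]'

```text
clock: 47.88
eef_pos: [0.5012, 0.1235, 0.0936]
tool_rot: [0.724, 0.69, 0.0, 0.0]
ft_force: [0.6, -0.9, -1.3]
opening: 0.0587
grip_force: 43.8
```

>>> drive_tool --series '[[[0,0,0.08,0,0,0,0],[0,0,0.05,0,0,0,0],[0,0,0,0,0,0,0]]]'

```text
clock: 48.25
eef_pos: [0.502, 0.1244, 0.0906]
tool_rot: [0.724, 0.69, 0.001, 0.0]
ft_force: [-4.3, 1.8, 11.6]
opening: 0.0591
grip_force: 45.4
```

>>> drive_tool --series '[[[0,0,0,0,0,0,0.72],[0,0,0,0,0,0,0.75],[0,0,0,0,0,0,0.8],[0,0,0,0,0,0,1],[0,0,0,0,0,0,1],[0,0,-0.4,0,0,0,1],[0,0,-0.7,0,0,0,1],[0,0,-0.7,0,0,0,1],[0,0,-0.7,0,0,-0.57,1],[0,0,0,0,0,-0.57,1]]]'

```text
clock: 49.5
eef_pos: [0.5028, 0.1237, 0.1921]
tool_rot: [0.666, 0.746, 0.002, 0.003]
ft_force: [0.3, -0.3, -0.0]
opening: 0.0851
grip_force: 0.0
```

>>> drive_tool --series '[[[-0.93,0.107,0,0,0,0,1],[-0.93,0.107,0,0,0,0,1],[-0.93,0.107,0,0,0,0,1],[-0.93,0.107,0,0,0,0,1],[-0.93,0.107,0,0,0,0,1],[-0.93,0.107,0,0,0,0,1],[-0.93,0.107,0,0,0,0,1],[-0.93,0.107,0,0,0,0,1],[-0.93,0.107,0,0,0,0,1],[-0.93,0.107,0,0,0,0,1],[-0.93,0.107,0,0,0,0,1],[-0.93,0.107,0,0,0,0,1],[0,0,0,0,0,0,1]]]'

```text
clock: 51.12
eef_pos: [0.6015, -0.3168, 0.1888]
tool_rot: [0.668, 0.745, -0.0, 0.001]
ft_force: [-0.3, 0.3, -0.3]
opening: 0.0854
grip_force: 0.0
```

```bash
python3 go.py .6027 -.3136 .016 1.682
python3 - <<'E'
from h import *
a=camera("top")[:,:,::-1]; b=camera("side")[:,:,::-1]
a=cv2.convertScaleAbs(cv2.resize(a[150:270,70:310],(600,300),interpolation=cv2.INTER_CUBIC),alpha=1.5)[:,150:550]
b=cv2.resize(b[100:220,210:370],(400,300),interpolation=cv2.INTER_CUBIC)
cv2.imwrite("pics/c7.png",np.hstack([a,b]))
E
```

```text
t 51.12 pos [ 0.6015 -0.3168  0.1888] yaw 1.68 open 0.0854 grip 0.0 F [-0.3  0.3 -0.3] q6 -0.76
turn [ 0.01  0.01 -0.02] then shift [0.08 0.04 4.32]
```

View pics/c7.png

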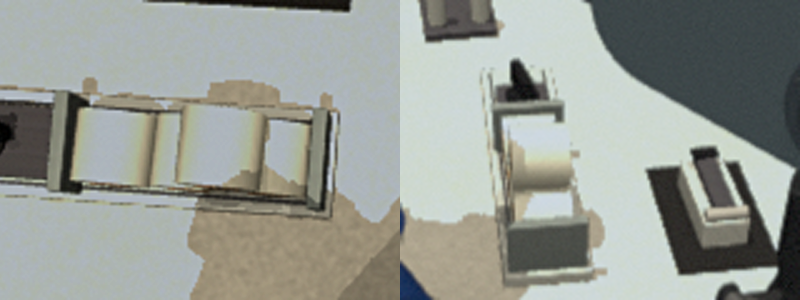

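Roll B sits saddled on the row (left panel, 180–265), with the splicer on the mat. I'll check B's place numerically while gripping roll C.

Run:
```python
from h import *
k=cal("top"); 
for n,p in dict(pred114=(.5022,.123,.1024),pred50=(.5053,.187,.1024),E=(.5068,.2189,.047)).items():
    print(n,proj(k,p),"crop",(proj(k,p)-[130,150])*2.5)
print(plane(k,[[130+222/2.5,150+145/2.5]],.1024))
```

```text
pred114 [[219.28094519 209.45759458]] crop [[223.20236298 148.64398645]]
pred50 [[185.5880657  207.28725476]] crop [[138.97016424 143.21813691]]
E [[176.58417895 208.77404759]] crop [[116.46044738 146.93511897]]
[[0.50494576 0.12398843 0.1024    ]]
```

>>> drive_tool --series '[[[0.08,0.04,0.9,0,0,0,1],[0,0,0.9,0,0,0,1],[0,0,0.9,0,0,0,1],[0,0,0.9,0,0,0,1],[0,0,0.5,0,0,0,1],[0,0,0.2,0,0,0,1],[0,0,0,0,0,0,0],[0,0,0,0,0,0,0],[0,0,0,0,0,0,0],[0,0,0,0,0,0,0],[0,0,0,0,0,0,0],[0,0,0,0,0,0,0],[0,0,-0.5,0,0,0,0],[0,0,-0.9,0,0,0,0],[0,0,-0.9,0,0,0.6,0],[0,0,-0.9,0,0,0.54,0],[0,0,-0.9,0,0,0,0],[0,0,0,0,0,0,0]]]'

```text
clock: 53.48
eef_pos: [0.6043, -0.3121, 0.1843]
tool_rot: [0.724, 0.69, 0.001, 0.004]
ft_force: [0.8, 0.6, -1.9]
opening: 0.0592
grip_force: 44.8
```

```bash
python3 go.py .5053 .190 .0864 1.523
```

```text
t 53.48 pos [ 0.6043 -0.3121  0.1843] yaw 1.523 open 0.0592 grip 44.8 F [ 0.8  0.6 -1.9] q6 -0.6
turn [0.05 0.03 0.  ] then shift [12.42 -3.07  2.45]
```

>>> drive_tool --series '[[[0.953,-0.236,0,0,0,0,0],[0.953,-0.236,0,0,0,0,0],[0.953,-0.236,0,0,0,0,0],[0.953,-0.236,0,0,0,0,0],[0.953,-0.236,0,0,0,0,0],[0.953,-0.236,0,0,0,0,0],[0.953,-0.236,0,0,0,0,0],[0.953,-0.236,0,0,0,0,0],[0.953,-0.236,0,0,0,0,0],[0.953,-0.236,0,0,0,0,0],[0.953,-0.236,0,0,0,0,0],[0.953,-0.236,0,0,0,0,0],[0.953,-0.236,0,0,0,0,0],[0,0,0,0,0,0,0],[0,0,0.7,0,0,0,0],[0,0,0.7,0,0,0,0],[0,0,0.5,0,0,0,0],[0,0,0.25,0,0,0,0],[0,0,0,0,0,0,0],[0,0,0,0,0,0,0]]]'

```text
clock: 55.98
eef_pos: [0.503, 0.1896, 0.093]
tool_rot: [0.724, 0.69, -0.001, -0.001]
ft_force: [-1.7, 2.7, -1.0]
opening: 0.0589
grip_force: 44.9
```

>>> drive_tool --series '[[[0,0,0.07,0,0,0,0],[0,0,0.05,0,0,0,0],[0,0,0,0,0,0,0]]]'

```text
clock: 56.35
eef_pos: [0.5037, 0.1899, 0.0889]
tool_rot: [0.724, 0.69, 0.0, 0.0]
ft_force: [0.2, 4.1, -0.5]
opening: 0.0594
grip_force: 44.9
```

>>> drive_tool --series '[[[0.05,0,0,0,0,0,0],[0,0,0.05,0,0,0,0],[0,0,0.04,0,0,0,0],[0,0,0,0,0,0,0]]]'

```text
clock: 56.85
eef_pos: [0.5044, 0.1911, 0.0881]
tool_rot: [0.723, 0.69, -0.001, 0.001]
ft_force: [-6.3, -3.6, 16.9]
opening: 0.0587
grip_force: 46.9
```

>>> drive_tool --series '[[[0,0,-0.03,0,0,0,0],[0,0,0,0,0,0,0.72],[0,0,0,0,0,0,0.75],[0,0,0,0,0,0,0.8],[0,0,0,0,0,0,1],[0,0,0,0,0,0,1],[0,0,-0.4,0,0,0,1],[0,0,-0.7,0,0,0,1],[0,0,-0.7,0,0,0,1],[0,0,-0.7,0,0,0,1],[-0.9,0,0,0,0,0,1],[-0.9,0,0,0,0,0,1],[-0.9,0,0,0,0,0,1],[-0.9,0,0,0,0,0,1],[-0.9,0,0,0,0,0,1],[-0.9,0,0,0,0,0,1],[-0.9,0,0,0,0,0,1],[-0.9,0,0,0,0,0,1],[0,0,0,0,0,0,1],[0,0,0,0,0,0,1]]]'

```text
clock: 59.35
eef_pos: [0.4901, -0.0955, 0.1872]
tool_rot: [0.724, 0.69, 0.0, 0.0]
ft_force: [0.0, 0.3, -0.8]
opening: 0.0853
grip_force: 0.0
```

Run:
```python
from h import *
a=camera("top")[:,:,::-1]; b=camera("side")[:,:,::-1]
a=cv2.convertScaleAbs(cv2.resize(a[90:250,70:310],(600,400),interpolation=cv2.INTER_CUBIC),alpha=1.5)[:,:550]
b=cv2.resize(b[90:220,210:300],(250,361),interpolation=cv2.INTER_CUBIC); b=np.vstack([b,np.zeros((39,250,3),np.uint8)])
cv2.imwrite("pics/c8.png",np.hstack([a,b]))
k=cal("top")
for p in [(.5022,.123,.1024),(.5053,.187,.1024)]: print((proj(k,p)-[70,90])*2.5)
```

```text
[[373.20236298 298.64398645]]
[[288.97016424 293.21813691]]
```

View pics/c8.png

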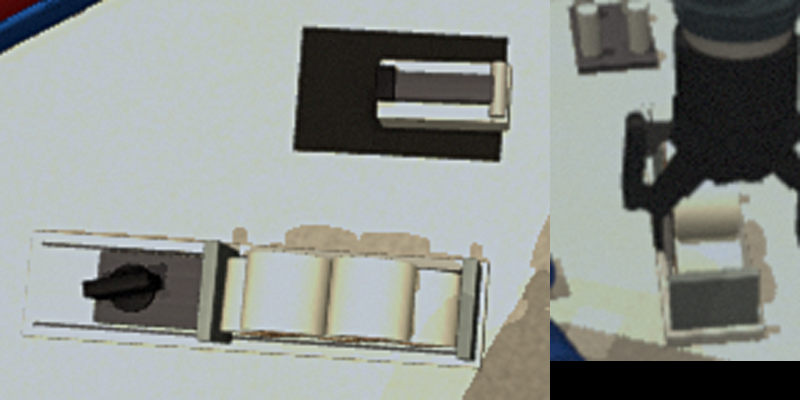

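All five rolls are in place: the second layer is at (287,291) and (372,298), as predicted, and the knob is at about 1.4 rad. The splicer was knocked about 35 mm along the mat, but its middle (443,95) is still well inside. I'm handing in.

```bash
python3 -c "
from workcell import manip; print(manip.hand_in())"
```

```text
the job is handed in; nothing more can be done
None
```

The job is handed in, with no verdict returned: three rolls are clamped in a row against the end wall and the other two are saddled on top; the splicer is on the mat, still well within limits after a knock of about 35 mm.

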